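# Line up the treatment bottles by height

## Robot

A 6-joint arm with a two-finger parallel gripper is mounted at the origin on a cart in front of the work surface, level with it; the furniture and walls round the work are solid. World frame = base frame: x ahead of the robot, y to its left, z up, the work surface at z = 0. Lengths are in mm, angles in rad, forces in N, time in s.
With the tool pointing down it reaches from about 350 to 775 mm from the base axis. Payload 7.3 kg.
Tool frame: the origin (TCP) lies at the very end of the fingers, on their centre line; the grasp point (between the pads) lies 19 mm behind it; z points along the fingers, y is the line along which they close (so a half turn about z gives the same grasp; the last joint's range is limited). The gripper opens to 92 mm and grips with 3 to 60 N. Pads are 19 mm wide; open, the fingers measure 130 mm over their backs; the gripper's body (75 mm by 190 mm) begins 47 mm behind the grasp point.
Start: joints at [-1.419, 0.342, 1.524, -0, 1.275, -0.146], TCP at [154.067, -501.905, 226.741] pointing down, gripper open.
Joint ranges: [-2.53, 2.53], [-0.77, 2.02], [0.04, 2.7], [-1, 4.14], [0.28, 2.66], [-3.11, 3.11]. Speed limits (rad/s): [2.57, 2.57, 3.14, 3.14, 3.14, 3.14].

## Interface

Orientations are given as [roll, pitch, yaw] about the fixed x, y, z axes, in that order (R = Rz(yaw) Ry(pitch) Rx(roll)).
In Python, from plant import get_obs, vision, workorder gives the robot as it stands.
- The arm moves only by the shell command python3 -m pendant 'ROWS' [OPENING]. ROWS is a JSON object of lists of equal length, an entry for each row: "dp": the shift along the tool's x, y, z in m, a list of three; "rotation": the turn, a rotation vector about the tool's x, y, z in rad, a list of three. A call has 1 to 8 rows; each row is the pose to reach, as a shift and turn from the pose commanded when the call began, along the tool's axes at that moment; what a row does not reach only later rows make up. A row lasts 1/8 s, in which the tool goes at most 62.5 mm and 10.7 degrees, less where a joint would pass 70% of its speed; a pose out of reach is approached as far as the arm can. A call with a gripper value outside its range is refused whole. OPENING is the finger opening in m, from 0 to 0.0918, set as the call begins (- or left out, the last holds). The fingers move at their own pace and stop on an object; the grip force is fixed at half the most. Time passes only in rows, so rows that repeat a pose let the fingers close. It gives the time, the measured TCP pose, the force, the opening and the grip force at its end, in the units of the state.
- get_obs(): the state, without advancing time (a new reading comes with each control period).
- vision.capture(name): name is "scene" or "top" or "wrist"; returns a dict with "pixels" (480x640x3 uint8, red, green, blue), "vfov" (degrees; the focal length in pixels is half the picture's height over the tangent of half this angle, whatever the lens; pixels are square), "cx", "cy" (the principal point, pixels), "pose" (4x4, takes a point from camera to world coordinates); the wrist camera has in their place "T_tool_cam" (4x4, takes a point from camera to tool coordinates, whose origin is the TCP and whose axes are the flange's). Camera axes: x right, y up, looking along -z (the intrinsics and any distortion apply to the point x, -y, -z); pixel columns grow to the right and rows downward; lengths in mm; the calibration is good to about 2 mm. A picture is of the moment at which its call begins: read the wrist's pose just before it. There is no depth.
- workorder.close_job(): hands the job in; it is judged then, once.
The state is a dict: "time": time; "joint_positions": joint angles; "dq": joint speeds; "tau": joint torques, N m; "tool_pos": TCP position; "tcp_rot": TCP orientation; "contact_force": force on the tool from outside, world axes, zero at the start; "moment": the same for the moment, N m; "grip_width": finger opening in mm; "finger_force": force on a finger pad.
Only numpy, scipy, OpenCV 4.12 (cv2) and the standard library are available. Lean on these libraries where they do the work, as an engineer would, in place of code of your own. Each camera call takes 0.05 s, during which the arm holds its last target. There are 200 camera calls.

## Task

Line up the four loose bottles that stand to the left of the wooden strip (teal-capped, gold-capped, blue-capped and black-topped) on the wooden strip in order of height: the shortest on the disc next to the red block, then each taller one on the next disc, the tallest on the disc next to the white block. Stand each bottle upright, well centred on its own disc, and do not let any of them fall over on the way.

Things in the scene. Friction and masses are not known exactly. Their poses are not given: they have to be found in the camera images.
- teal_cap_bottle: Loose small white round squeeze bottle with a teal nozzle cap: 74 mm high over all, the shortest of the four. Body 32 mm across up to 58 mm high, then the cap, 18 mm across. Grip the body about 40 mm up. About 0.05 kg. Origin at the centre of its underside (at the start at z = 0); z axis up.
- gold_cap_bottle: Loose dark blue roll-on bottle with a large gold cap: 106 mm high, second shortest. Oval, 34 mm across along its own x axis and 40 mm along its y axis, the same all the way up; the gold cap is the part above 63 mm. Grip it along x, about 55 mm up. About 0.08 kg. Origin at the centre of its underside (at the start at z = 0); z axis up.
- blue_cap_bottle: Loose slim white squeeze bottle with a long pointed blue cap: 130 mm high, second tallest. Body 38 mm across in looks, up to 96 mm high; to the touch it is square, 32 mm wide along its own x and y axes: grip along x or y, 65 mm up. About 0.05 kg. Origin at the centre of its underside (at the start at z = 0); z axis up.
- pump_bottle: Loose white bottle with a black domed top: 180 mm high, the tallest and widest. Body 69 mm across up to 121 mm high, then a white collar 43 mm across from 121 to 160 mm high, then the black top. Grip the collar about 138 mm up. About 0.32 kg. Origin at the centre of its underside (at the start at z = 0); z axis up.
- disc_1: Fixed grey round disc with a black rim, 52 mm across and 2 mm thick, lying on the wooden strip: number 1 of the four in a row, 75 mm apart, numbered from the strip's left end to its right end (seen from the robot). Origin at the centre of its underside, 8 mm above the worktop; a bottle on it stands 10 mm above the worktop.
- disc_2: Fixed grey round disc with a black rim, 52 mm across and 2 mm thick, lying on the wooden strip: number 2 of the four in a row, 75 mm apart, numbered from the strip's left end to its right end (seen from the robot). Origin at the centre of its underside, 8 mm above the worktop; a bottle on it stands 10 mm above the worktop.
- disc_3: Fixed grey round disc with a black rim, 52 mm across and 2 mm thick, lying on the wooden strip: number 3 of the four in a row, 75 mm apart, numbered from the strip's left end to its right end (seen from the robot). Origin at the centre of its underside, 8 mm above the worktop; a bottle on it stands 10 mm above the worktop.
- disc_4: Fixed grey round disc with a black rim, 52 mm across and 2 mm thick, lying on the wooden strip: number 4 of the four in a row, 75 mm apart, numbered from the strip's left end to its right end (seen from the robot). Origin at the centre of its underside, 8 mm above the worktop; a bottle on it stands 10 mm above the worktop.
- red_block: Fixed small red block, 50 x 18 x 18 mm, at one end of the strip, 61.5 mm beyond the centre of the nearest disc, in line with the row; it marks the end for the shortest bottle. Red and white may be at either end. Origin at the centre of its underside. The strip: light wood, 380 x 105 x 8 mm, a thin rail at its back edge, 49 mm behind the disc centres, 22 mm high.
- white_block: Fixed small white block, 50 x 18 x 18 mm, at one end of the strip, 61.5 mm beyond the centre of the nearest disc, in line with the row; it marks the end for the tallest bottle. Red and white may be at either end. Origin at the centre of its underside. The strip: light wood, 380 x 105 x 8 mm, a thin rail at its back edge, 49 mm behind the disc centres, 22 mm high.
There are look-alikes about, which are no part of the job. What is shaped like the gold_cap_bottle but pink is not meant. Leave any orange look-alike of the teal_cap_bottle alone.

How it is judged (in metres and radians):
At the end, for the whole second after the job is handed in: From the red block to the white one the discs carry the teal-capped, gold-capped, blue-capped and black-topped bottle, each standing upright (within 0.1 rad) on its disc, within 13 mm of its centre, at rest (((horizontal distance between red_block and disc_1 below 0.1 m and horizontal distance between teal_cap_bottle and disc_1 below 0.013 m and horizontal distance between gold_cap_bottle and disc_2 below 0.013 m and horizontal distance between blue_cap_bottle and disc_3 below 0.013 m and horizontal distance between pump_bottle and disc_4 below 0.013 m) or (horizontal distance between red_block and disc_4 below 0.1 m and horizontal distance between teal_cap_bottle and disc_4 below 0.013 m and horizontal distance between gold_cap_bottle and disc_3 below 0.013 m and horizontal distance between blue_cap_bottle and disc_2 below 0.013 m and horizontal distance between pump_bottle and disc_1 below 0.013 m)) and angle between each of teal_cap_bottle, gold_cap_bottle, blue_cap_bottle, pump_bottle's own z axis and vertical below 0.1 rad and height (world z) of teal_cap_bottle between 0.006 and 0.015 m and linear speed of each of teal_cap_bottle, gold_cap_bottle, blue_cap_bottle, pump_bottle below 0.02 m/s and height (world z) of gold_cap_bottle between 0.006 and 0.015 m and height (world z) of blue_cap_bottle between 0.006 and 0.015 m and height (world z) of pump_bottle between 0.006 and 0.015 m); the robot touches nothing.
It fails at once if a bottle has fallen over (leaning more than 0.8 rad) (angle between any of teal_cap_bottle, gold_cap_bottle, blue_cap_bottle, pump_bottle's own z axis and vertical above 0.8 rad).
It also fails if it takes over 120 s, if anything falls off the work surface, if the arm or the gripper's body presses on something with over 40 N, if the wrist force passes 120 N, or if a joint passes its speed limit or range.

## Working session

There is one attempt and no reset: what is moved stays moved. The work goes in short steps, Python scripts to look and compute and a shell command to move; the robot and the scene stay as the last step left them, time stands still between calls to the robot, and variables do not carry over. Pictures are saved under pics/ and viewed, at most 14 in all, crops included, and the job is handed in when it is done.

```bash
ls; mkdir -p pics
python3 - <<'E'
from plant import get_obs, vision
import cv2,pickle
print(get_obs())
for n in ["scene","top"]:
    c=vision.capture(n); pickle.dump(c,open(f"pics/{n}.pkl","wb"))
    print({k:v for k,v in c.items() if k!="pixels"})
    cv2.imwrite(f"pics/{n}0.png",c["pixels"][:,:,::-1])
E
```

```text
pics
{'time': 0.0, 'joint_positions': array([-1.41898480e+00,  3.42731222e-01,  1.52505482e+00, -1.37020526e-05,
        1.27540901e+00, -1.45996215e-01]), 'dq': array([ 0.00032282, -0.00253714, -0.00097245,  0.00161191,  0.0019496 ,
        0.00106636]), 'tau': array([ 7.28855812e-04, -4.31244242e+01, -2.44217867e+01,  7.19269621e-02,
        5.60423511e-02, -1.24632584e-04]), 'tool_pos': array([ 154.00176243, -501.45595046,  226.02737001]), 'tcp_rot': array([-3.14000540e+00, -2.20150872e-04,  2.97811568e-01]), 'contact_force': array([ 0.18711125,  0.25127388, -1.06165636]), 'moment': array([-0.01871372,  0.01010128,  0.02483139]), 'finger_force': 0.0, 'grip_width': 92.10304458874283}
{'vfov': 54.84968475888167, 'cx': 318.2319714272125, 'cy': 242.65455438430243, 'pose': array([[-8.77780585e-01,  2.83089730e-01, -3.86473090e-01,
         1.87826256e+01],
       [-4.79046424e-01, -5.25370716e-01,  7.03207035e-01,
         1.15248027e+03],
       [-3.97095416e-03,  8.02400035e-01,  5.96773337e-01,
         7.76657633e+02],
       [ 0.00000000e+00,  0.00000000e+00,  0.00000000e+00,
         1.00000000e+00]])}
{'vfov': 56.70327458110555, 'cx': 319.1036997710113, 'cy': 239.7541672147384, 'pose': array([[ 8.37487869e-02,  9.72126162e-01, -2.18990561e-01,
         2.73787711e+02],
       [-9.96477042e-01,  8.07231251e-02, -2.27438193e-02,
         2.71198370e+02],
       [-4.43225935e-03,  2.20123834e-01,  9.75461866e-01,
         1.11815287e+03],
       [ 0.00000000e+00,  0.00000000e+00,  0.00000000e+00,
         1.00000000e+00]])}
```

View pics/scene0.png

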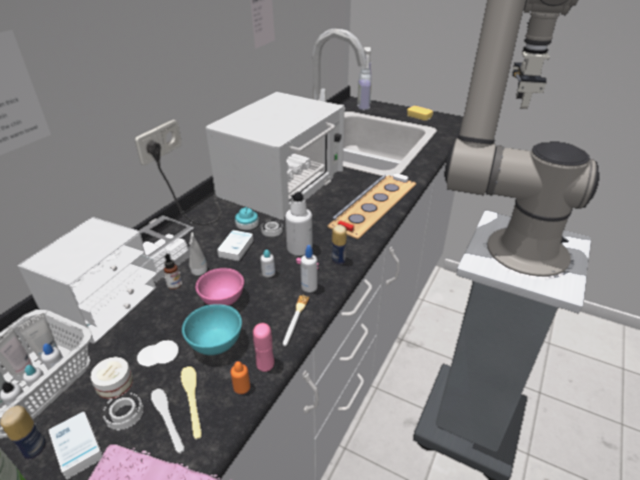

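View pics/top0.png

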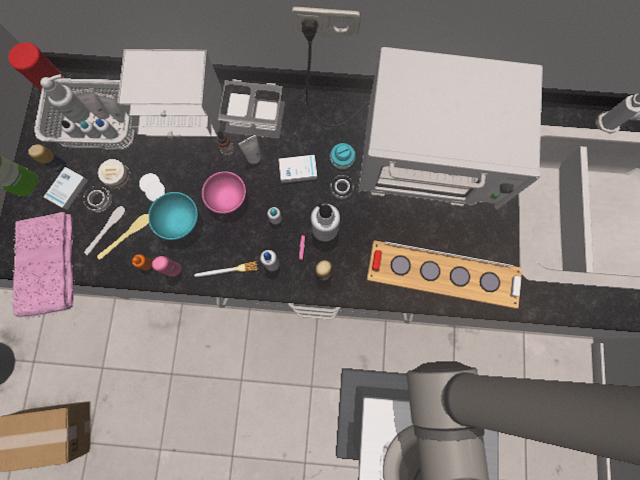

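The red block is at the strip's left end, around top (376,260), next to disc_1 (401,265). The loose bottles in the top view are teal (274,214), pump (325,220), blue (268,258) and gold (323,268). The pink and orange look-alikes are at about (167,265) and (140,262).

```bash
cat > h.py <<'E'
import numpy as np, cv2, pickle
def cam(c):
    f=240/np.tan(np.radians(c["vfov"]/2)); return f,c["cx"],c["cy"],np.asarray(c["pose"] if "pose" in c else c["P"])
def ray(c,uv):
    f,cx,cy,P=cam(c); d=P[:3,:3]@np.array([(uv[0]-cx)/f,-(uv[1]-cy)/f,-1]); return P[:3,3],d
def atz(c,uv,z):
    o,d=ray(c,uv); return (o+d*(z-o[2])/d[2])
def proj(c,p):
    f,cx,cy,P=cam(c); q=P[:3,:3].T@(np.asarray(p,float)-P[:3,3]); return np.array([cx+f*q[0]/-q[2],cy-f*q[1]/-q[2]])
def tri(c1,u1,c2,u2):
    A=np.zeros((3,3));b=np.zeros(3)
    for c,u in((c1,u1),(c2,u2)):
        o,d=ray(c,u);d/=np.linalg.norm(d);M=np.eye(3)-np.outer(d,d);A+=M;b+=M@o
    return np.linalg.solve(A,b)
E
python3 - <<'E'
from h import *
t=pickle.load(open("pics/top.pkl","rb"));s=pickle.load(open("pics/scene.pkl","rb"))
im=t["pixels"]; g=im[:,:,::-1].copy()
hsv=cv2.cvtColor(g,cv2.COLOR_BGR2HSV)
roi=np.zeros(im.shape[:2],np.uint8); roi[235:312,362:528]=1
wood=((hsv[...,1]>70)&(roi>0)).astype(np.uint8)
cs,h=cv2.findContours(wood,cv2.RETR_CCOMP,cv2.CHAIN_APPROX_NONE)
pts=[]
for c,hh in zip(cs,h[0]):
    a=cv2.contourArea(c)
    if a>150:
        (x,y),ax,an=cv2.fitEllipse(c); print(a,hh[3],x,y,ax,an, atz(t,(x,y),10).round(1))
for n,u,z in (("teal",(274,211.5),72),("gold",(323.5,266),106),("blue",(268,255.5),130),("pump",(325,212),180),("red",(376.5,260),18),("white",(517,286),18)):
    print(n,atz(t,u,z).round(1))
a=cv2.resize(g[190:300,240:400],None,fx=4.8,fy=4.8,interpolation=cv2.INTER_CUBIC)
cv2.imwrite("pics/crop1.png",a)
b=cv2.resize(s["pixels"][180:310,240:400,::-1],None,fx=4.6,fy=4.6,interpolation=cv2.INTER_CUBIC)
cv2.imwrite("pics/crop2.png",b)
E
```

```text
5887.5 -1 443.223876953125 274.14373779296875 (44.507781982421875, 199.17137145996094) 100.75408935546875 [460.2 -20.5  10. ]
316.0 2 489.3739013671875 281.92919921875 (19.370790481567383, 20.912181854248047) 136.3490447998047 [ 450.2 -135.6   10. ]
311.0 2 459.46209716796875 276.18878173828125 (19.375715255737305, 20.57889175415039) 136.70346069335938 [458.4 -61.1  10. ]
306.5 2 429.7510070800781 270.6437683105469 (19.24092674255371, 20.382789611816406) 127.52881622314453 [466.3  13.4  10. ]
306.0 2 400.0533142089844 265.10357666015625 (19.41362190246582, 20.224842071533203) 127.65068817138672 [474.2  88.3  10. ]
teal [570.2 411.5  72. ]
gold [440.1 279.5 106. ]
blue [449.7 406.3 130. ]
pump [547.7 285.4 180. ]
red [480.8 149.   18. ]
white [ 444.4 -200.6   18. ]
```

View pics/crop1.png

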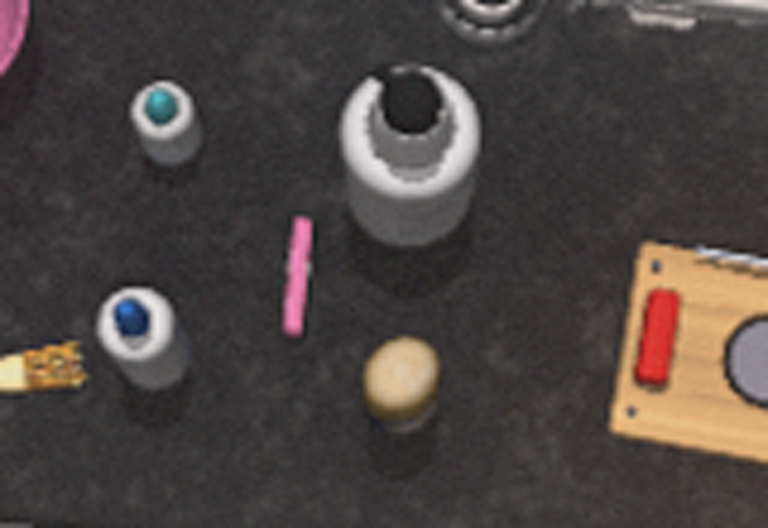

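View pics/crop2.png

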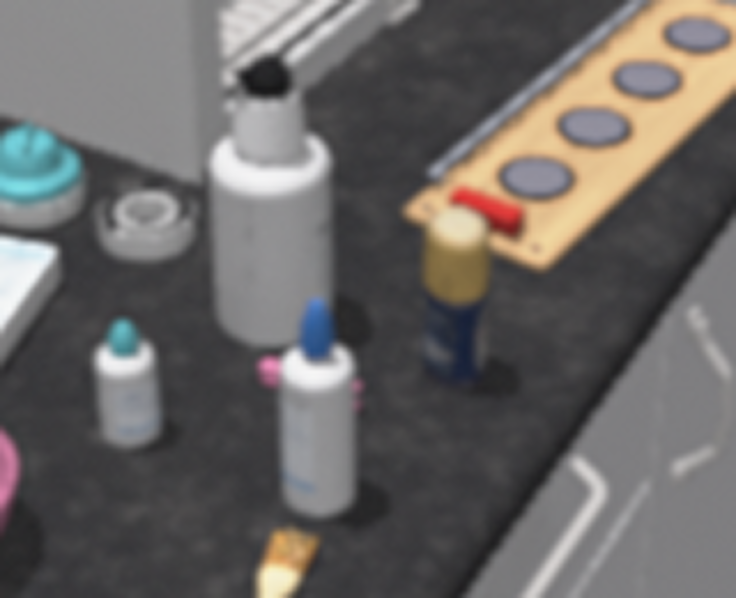

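```bash
python3 -m pendant '{"dp":[[0.048,-0.018,-0.013],[0.096,-0.036,-0.026],[0.144,-0.054,-0.039],[0.192,-0.072,-0.052],[0.240,-0.090,-0.065],[0.288,-0.108,-0.078],[0.336,-0.126,-0.091],[0.384,-0.145,-0.104]],"rotation":[[0,0,0.05],[0,0,0.10],[0,0,0.15],[0,0,0.20],[0,0,0.25],[0,0,0.30],[0,0,0.35],[0,0,0.405]]}'
python3 - <<'E'
from h import *
from plant import get_obs
o=get_obs();print(o["tool_pos"],o["tcp_rot"],o["joint_positions"].round(2))
t=pickle.load(open("pics/top.pkl","rb"));s=pickle.load(open("pics/scene.pkl","rb"))
T=lambda x,y:(240+x/4.8,190+y/4.8); S=lambda x,y:(240+x/4.6,180+y/4.6)
for n,u,z in (("teal",T(163,112),58),("gold",T(403,370),106),("blue",T(136,327),96),("pump",T(410,130),121)):
    print(n,atz(t,u,z).round(1))
print("tri teal",tri(t,T(162,105),s,S(123,328)).round(1),"gold",tri(t,T(403,370),s,S(458,226)).round(1))
E
```

```text
time: 1.1
tool_pos: [479.7, -249.3, 330.8]
tcp_rot: [-3.141, 0.001, -0.109]
contact_force: [-0.3, -0.9, 0.9]
grip_width: 91.9
finger_force: 0.0
[ 479.68307318 -249.3234472   330.76842382] [-3.14141915e+00  6.15788611e-04 -1.09002575e-01] [-0.62  0.32  1.28 -0.    1.55  1.06]
teal [569.4 413.   58. ]
gold [437.7 278.3 106. ]
blue [449.6 409.5  96. ]
pump [552.7 284.3 121. ]
tri teal [570.8 412.8  70.2] gold [438.  278.   99.5]
```

```bash
python3 -m pendant '{"dp":[[-0.006,-0.050,0],[-0.012,-0.100,0],[-0.018,-0.150,0],[-0.024,-0.200,0],[-0.030,-0.250,0],[-0.033,-0.280,0]],"rotation":[[0,0,0],[0,0,0],[0,0,0],[0,0,0],[0,0,0],[0,0,0]]}'
cat >> h.py <<'E'
def wrist(name):
    from plant import get_obs, vision
    from scipy.spatial.transform import Rotation as R
    o=get_obs(); c=vision.capture("wrist")
    T=np.eye(4);T[:3,:3]=R.from_euler("xyz",o["tcp_rot"]).as_matrix();T[:3,3]=o["tool_pos"]
    c["P"]=T@np.asarray(c["T_tool_cam"]); pickle.dump(c,open(f"pics/{name}.pkl","wb"))
    cv2.imwrite(f"pics/{name}.png",c["pixels"][:,:,::-1]); return c,o
E
python3 - <<'E'
from h import *
c,o=wrist("w1"); print(c["T_tool_cam"],c["vfov"],c["P"].round(2))
for p in [(474.2,88.3,10),(466.3,13.4,10),(458.4,-61.1,10),(450.2,-135.6,10)]: print(proj(c,p))
E
```

```text
time: 1.85
tool_pos: [475.2, 33.5, 330.5]
tcp_rot: [-3.141, 0.001, -0.106]
contact_force: [1.1, 0.2, 0.1]
grip_width: 91.6
finger_force: 0.0
[[-7.17697151e-04  9.60971837e-01  2.76645285e-01  7.35730603e+01]
 [ 9.99999009e-01  3.54731133e-04  1.36206844e-03 -3.91707720e-01]
 [ 1.21077472e-03  2.76645988e-01 -9.60971140e-01 -1.58680757e+02]
 [ 0.00000000e+00  0.00000000e+00  0.00000000e+00  1.00000000e+00]] 69.21994972466325 [[-1.1000e-01  9.6000e-01  2.8000e-01  5.4852e+02]
 [-9.9000e-01 -1.0000e-01 -3.0000e-02  2.6090e+01]
 [-0.0000e+00 -2.8000e-01  9.6000e-01  4.8912e+02]
 [ 0.0000e+00  0.0000e+00  0.0000e+00  1.0000e+00]]
[276.84723034 193.12971454]
[331.11013337 193.08111875]
[385.11301208 193.06277707]
[439.14315879 193.25790276]
```

View pics/w1.png

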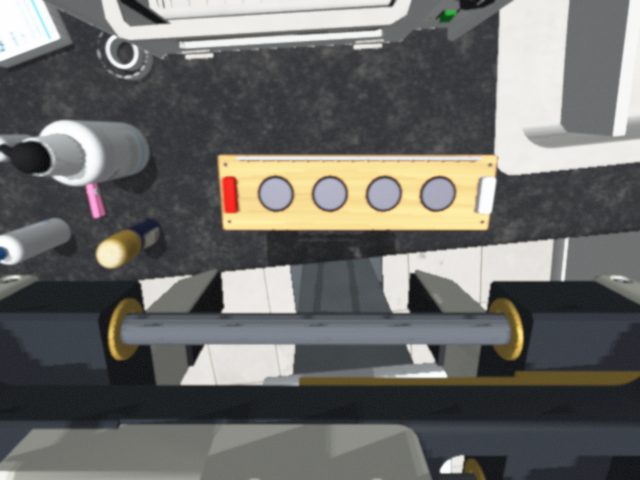

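The disc centres show at (276,194), (330,194), (384,193) and (438,194). My top-camera estimates agree with these within about 1 px.

```bash
python3 -m pendant '{"dp":[[-0.021,-0.052,0],[-0.042,-0.104,0],[-0.063,-0.156,0],[-0.084,-0.208,0],[-0.104,-0.257,0],[-0.104,-0.257,0]],"rotation":[[0,0,0],[0,0,0],[0,0,0],[0,0,0],[0,0,0],[0,0,0]]}'
python3 - <<'E'
from h import *
w=pickle.load(open("pics/w1.pkl","rb"))
hsv=cv2.cvtColor(w["pixels"],cv2.COLOR_RGB2HSV); roi=np.zeros((480,640),bool); roi[160:228,240:475]=1
cs,h=cv2.findContours(((hsv[...,1]>60)&roi).astype(np.uint8),cv2.RETR_CCOMP,cv2.CHAIN_APPROX_NONE)
for c in cs:
    if 300<cv2.contourArea(c)<3000: e=cv2.fitEllipse(c); print(e[0],atz(w,e[0],10).round(1))
c,o=wrist("w2"); print(o["tool_pos"],o["tcp_rot"])
for n,p in dict(teal=(569.4,413,58),gold=(437.7,278.3,106),blue=(449.6,409.5,96),pump=(552.7,284.3,121)).items(): print(n,proj(c,p),proj(c,(p[0],p[1],0)))
E
```

```text
time: 2.65
tool_pos: [398.5, 300.5, 330.1]
tcp_rot: [3.141, 0.001, -0.102]
contact_force: [0.2, -0.1, -0.7]
grip_width: 92.1
finger_force: 0.0
(437.5118713378906, 193.4188690185547) [ 450.2 -133.3   10. ]
(383.4719543457031, 193.32666015625) [458.3 -58.8  10. ]
(329.48431396484375, 193.34339904785156) [466.2  15.7  10. ]
(275.42022705078125, 193.3332061767578) [474.1  90.3  10. ]
[398.51816618 300.45220129 330.05654102] [ 3.14141493e+00  1.24165735e-03 -1.02102748e-01]
teal [200.68505055  54.01536181] [215.04297656  63.82469724]
gold [332.68714463 163.80307216] [329.05483996 157.14903823]
blue [213.79636516 164.50442296] [233.40006738 158.35043575]
pump [316.40229458  43.5599153 ] [316.19906954  66.70663287]
```

View pics/w2.png

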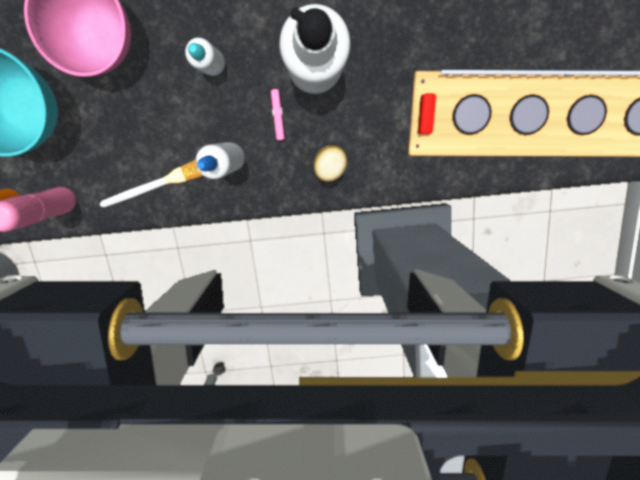

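Run:
```python
from h import *
w=pickle.load(open("pics/w2.pkl","rb"))
g=w["pixels"][:,:,::-1]; v=g.max(2).astype(int)
# gold cap top: outline -> world plane z=106
roi=np.zeros((480,640),np.uint8); roi[138:188,305:358]=1
m=((v>110)&(roi>0)).astype(np.uint8)
c=max(cv2.findContours(m,0,1)[0],key=cv2.contourArea)[:,0]
P=np.array([atz(w,p,106)[:2] for p in c],np.float32); e=cv2.fitEllipse(P)
print("gold",e,cv2.contourArea(c))
crop=lambda r0,r1,c0,c1:cv2.resize(g[r0:r1,c0:c1],(400,300),interpolation=cv2.INTER_CUBIC)
a=np.vstack([np.hstack([crop(140,188,300,364),crop(135,183,188,252)]),np.hstack([crop(30,84,172,244),crop(0,96,256,384)])])
cv2.imwrite("pics/crop3.png",a)
```

```text
gold ((438.7668151855469, 281.303466796875), (33.73680114746094, 38.27079391479492), 52.97710418701172) 879.0
```

View pics/crop3.png

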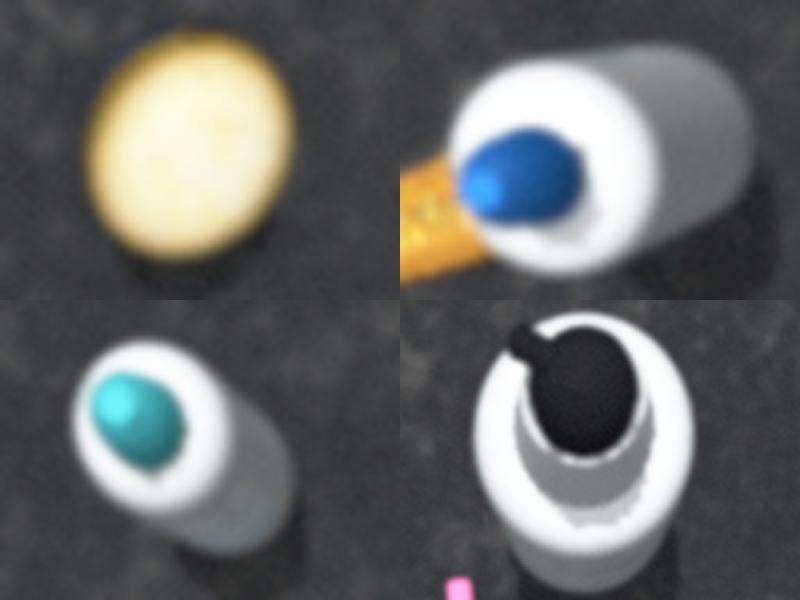

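Crops: the gold oval's short axis lies at about 53° in the world. The teal shoulder centre is at w2 (199,52.5), blue's at (212.8,161.4) and pump's at (314.9,42.2).

```bash
cat >> h.py <<'E'
def to(x,y,z,yaw):
    from plant import get_obs
    from scipy.spatial.transform import Rotation as R
    o=get_obs(); A=R.from_euler("xyz",o["tcp_rot"]); B=R.from_euler("xyz",[np.pi,0,yaw])
    d=A.inv().apply(np.array([x,y,z])-o["tool_pos"])/1000
    print("to",(x,y,z,yaw),"dp",d.round(4),"rot",(A.inv()*B).as_rotvec().round(3),"now",o["tool_pos"].round(1),o["tcp_rot"].round(3))
E
python3 - <<'E'
from h import *
w=pickle.load(open("pics/w2.pkl","rb"))
for n,u,z in (("teal",(199,52.5),58),("blue",(212.8,161.4),96),("pump",(314.9,42.2),121)): print(n,atz(w,u,z).round(1))
x,y=atz(w,(199,52.5),58)[:2]
to(x.round(1),y.round(1),130,.785)
E
```

```text
teal [571.1 414.6  58. ]
blue [453.1 410.   96. ]
pump [554.  285.6 121. ]
to (np.float64(571.1), np.float64(414.6), 130, 0.785) dp [ 0.1591 -0.1332  0.1998] rot [ 0.001  0.001 -0.889] now [399.3 298.8 330.1] [ 3.141e+00  1.000e-03 -1.040e-01]
```

```bash
python3 -m pendant '{"dp":[[0.030,-0.025,0.020],[0.060,-0.050,0.050],[0.090,-0.075,0.090],[0.120,-0.100,0.130],[0.145,-0.120,0.170],[0.159,-0.133,0.200],[0.159,-0.133,0.200]],"rotation":[[0,0,-0.15],[0,0,-0.30],[0,0,-0.45],[0,0,-0.60],[0,0,-0.75],[0,0,-0.889],[0,0,-0.889]]}' 0.070
python3 - <<'E'
from h import *
c,o=wrist("w3"); to(570.7,414.3,21,.785)
print(proj(c,(570.7,414.3,58)),proj(c,(570.7,414.3,74)))
E
```

```text
time: 3.58
tool_pos: [572.2, 410.7, 126.6]
tcp_rot: [-3.14, 0.007, 0.779]
contact_force: [-0.1, 0.3, -0.1]
grip_width: 70.1
finger_force: 0.0
to (570.7, 414.3, 21, 0.785) dp [ 0.0012 -0.0034  0.1083] rot [-0.     0.003 -0.007] now [572.5 411.2 129.3] [-3.141e+00  3.000e-03  7.780e-01]
[311.99938583 243.16662206] [311.73932916 250.9080682 ]
```

View pics/w3.png

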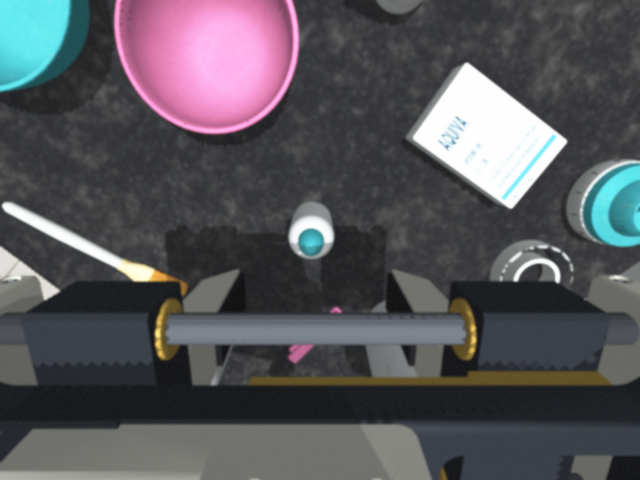

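The teal cap is at w3 (311,241). I predicted (312,250), so I'm descending partway and measuring again once the arm settles.

```bash
python3 -m pendant '{"dp":[[0.001,-0.003,0.02],[0.001,-0.003,0.04],[0.001,-0.003,0.04],[0.001,-0.003,0.04]],"rotation":[[0,0,0],[0,0,0],[0,0,0],[0,0,0]]}'
cat >> h.py <<'E'
def blob(c,h0,h1,s,box):
    hsv=cv2.cvtColor(c["pixels"],cv2.COLOR_RGB2HSV); m=np.zeros((480,640),bool); r0,r1,c0,c1=box
    m[r0:r1,c0:c1]=1; m&=(hsv[...,0]>=h0)&(hsv[...,0]<=h1)&(hsv[...,1]>s)
    x=max(cv2.findContours(m.astype(np.uint8),0,1)[0],key=cv2.contourArea); M=cv2.moments(x)
    return (M["m10"]/M["m00"],M["m01"]/M["m00"]),cv2.boundingRect(x)
E
python3 - <<'E'
from h import *
from plant import get_obs
print(get_obs()["dq"].round(3))
c,o=wrist("w4"); u,b=blob(c,80,100,80,(180,275,260,380)); print(u,b,o["tool_pos"],[atz(c,u,z).round(1) for z in (60,66,72)])
to(570.7,414.3,21,.785)
E
```

```text
time: 4.12
tool_pos: [571.6, 415.9, 93.2]
tcp_rot: [3.141, -0.003, 0.78]
contact_force: [0.4, 0.9, 0.3]
grip_width: 70.0
finger_force: 0.0
[ 0.004  0.001 -0.006  0.    -0.004 -0.006]
(316.71998834498834, 262.87121212121207) (303, 250, 29, 25) [571.62225034 415.88943139  93.17778975] [array([572.1, 417. ,  60. ]), array([573.7, 418.6,  66. ]), array([575.3, 420.2,  72. ])]
to (570.7, 414.3, 21, 0.785) dp [-0.0022  0.0005  0.0721] rot [ 0.001 -0.003 -0.004] now [571.7 416.   93.1] [ 3.141e+00 -3.000e-03  7.810e-01]
```

```bash
python3 -m pendant '{"dp":[[0,0,0.03],[0,0,0.06],[0,0,0.072],[0,0,0.072],[0,0,0.072]],"rotation":[[0,0,0],[0,0,0],[0,0,0],[0,0,0],[0,0,0]]}' ; python3 -m pendant '{"dp":[[0,0,0],[0,0,0],[0,0,0],[0,0,0],[0,0,0],[0,0,0]],"rotation":[[0,0,0],[0,0,0],[0,0,0],[0,0,0],[0,0,0],[0,0,0]]}' 0.02
```

```text
time: 4.8
tool_pos: [571.7, 416.5, 20.4]
tcp_rot: [3.141, -0.003, 0.782]
contact_force: [-0.2, -0.7, 0.8]
grip_width: 69.8
finger_force: 0.0
time: 5.55
tool_pos: [570.8, 416.0, 18.7]
tcp_rot: [3.141, -0.0, 0.782]
contact_force: [-0.6, -0.4, 0.8]
grip_width: 31.2
finger_force: 30.0
```

```bash
python3 -m pendant '{"dp":[[0,0,-0.03],[0,0,-0.08],[0,0,-0.13],[0,0,-0.18],[0,0,-0.21],[0,0,-0.21]],"rotation":[[0,0,0],[0,0,0],[0,0,0],[0,0,0],[0,0,0],[0,0,0]]}' ; python3 -m pendant '{"dp":[[-0.020,0.011,0],[-0.065,0.036,0],[-0.110,0.060,0],[-0.155,0.085,0],[-0.200,0.110,0],[-0.245,0.134,0],[-0.285,0.155,0],[-0.299,0.163,0]],"rotation":[[0,0,0.11],[0,0,0.22],[0,0,0.33],[0,0,0.44],[0,0,0.55],[0,0,0.66],[0,0,0.77],[0,0,0.889]]}'; python3 -m pendant '{"dp":[[0,0,0],[0,0,0]],"rotation":[[0,0,0],[0,0,0]]}' ;python3 - <<'E'
from h import *
c,o=wrist("w5"); to(474,89.3,31,-.107)
E
```

```text
time: 6.3
tool_pos: [571.7, 416.6, 231.8]
tcp_rot: [3.14, -0.006, 0.782]
contact_force: [0.4, 0.2, -0.5]
grip_width: 31.0
finger_force: 30.0
time: 7.3
tool_pos: [471.6, 87.6, 227.0]
tcp_rot: [3.141, 0.003, -0.113]
contact_force: [0.3, 0.2, 0.1]
grip_width: 30.9
finger_force: 30.0
time: 7.55
tool_pos: [473.2, 90.3, 227.8]
tcp_rot: [-3.142, 0.001, -0.105]
contact_force: [1.0, 1.3, -0.1]
grip_width: 31.3
finger_force: 30.0
to (474, 89.3, 31, -0.107) dp [0.0009 0.0011 0.197 ] rot [-0.     0.001  0.002] now [473.4  90.4 228. ] [-3.142e+00  1.000e-03 -1.050e-01]
```

View pics/w5.png

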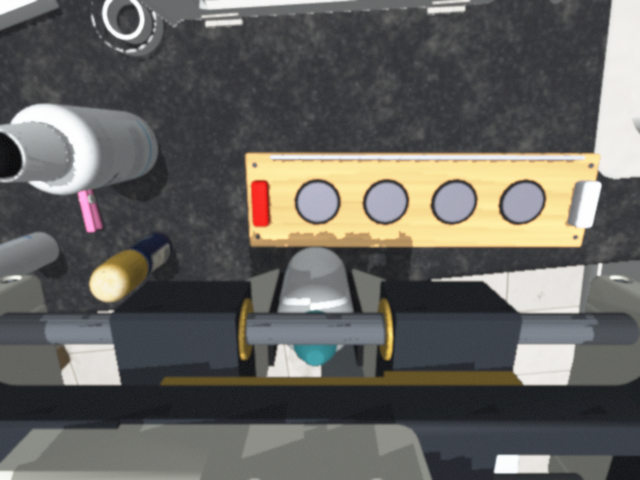

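Run:
```python
from h import *
c=pickle.load(open("pics/w5.pkl","rb")); 
import copy; k=dict(vfov=c["vfov"],cx=c["cx"],cy=c["cy"],P=np.asarray(c["T_tool_cam"]))
for z in (19,21): print(atz(k,(316,249),z), "far edge (expect x=16,y=0) in tool frame, plane z",z)
```

```text
[13.52103024 -0.24570053 19.        ] far edge (expect x=16,y=0) in tool frame, plane z 19
[12.84507515 -0.24404744 21.        ] far edge (expect x=16,y=0) in tool frame, plane z 21
```

```bash
python3 -m pendant '{"dp":[[0.004,0.001,0.03],[0.004,0.001,0.08],[0.004,0.001,0.13],[0.004,0.001,0.165],[0.004,0.001,0.185],[0.004,0.001,0.195],[0.004,0.001,0.199],[0.004,0.001,0.199]],"rotation":[[0,0,0],[0,0,0],[0,0,0],[0,0,0],[0,0,0],[0,0,0],[0,0,0],[0,0,0]]}';python3 -m pendant '{"dp":[[0,0,0],[0,0,0],[0,0,0],[0,0,0]],"rotation":[[0,0,0],[0,0,0],[0,0,0],[0,0,0]]}' 0.050
```

```text
time: 8.6
tool_pos: [477.7, 88.5, 30.1]
tcp_rot: [-3.142, -0.001, -0.107]
contact_force: [-0.6, -0.8, -1.3]
grip_width: 31.4
finger_force: 30.0
time: 9.1
tool_pos: [477.4, 88.2, 29.8]
tcp_rot: [3.142, -0.0, -0.107]
contact_force: [-0.1, -0.8, -0.1]
grip_width: 50.4
finger_force: 0.0
```

```bash
python3 -m pendant '{"dp":[[0,0,-0.04],[0,0,-0.09],[0,0,-0.13],[-0.012,-0.037,-0.13],[-0.027,-0.087,-0.13],[-0.042,-0.137,-0.13],[-0.057,-0.180,-0.13],[-0.059,-0.187,-0.13]],"rotation":[[0,0,0],[0,0,0],[0,0,0],[0,0,0.13],[0,0,0.26],[0,0,0.39],[0,0,0.539],[0,0,0.539]]}';python3 -m pendant '{"dp":[[0,0,0],[0,0,0],[0,0,0]],"rotation":[[0,0,0],[0,0,0],[0,0,0]]}' 0.070
python3 - <<'E'
from h import *
c,o=wrist("w6"); to(438.5,280.5,36,-.646)
E
```

```text
time: 10.1
tool_pos: [437.7, 282.7, 159.6]
tcp_rot: [-3.142, 0.0, -0.643]
contact_force: [0.3, -0.4, -0.2]
grip_width: 50.1
finger_force: 0.0
time: 10.48
tool_pos: [439.1, 279.4, 159.7]
tcp_rot: [3.141, -0.0, -0.647]
contact_force: [1.0, -0.6, -0.2]
grip_width: 69.6
finger_force: 0.0
to (438.5, 280.5, 36, -0.646) dp [-0.0011 -0.0004  0.1237] rot [ 0.    -0.    -0.001] now [439.1 279.6 159.7] [ 3.141 -0.    -0.647]
```

View pics/w6.png

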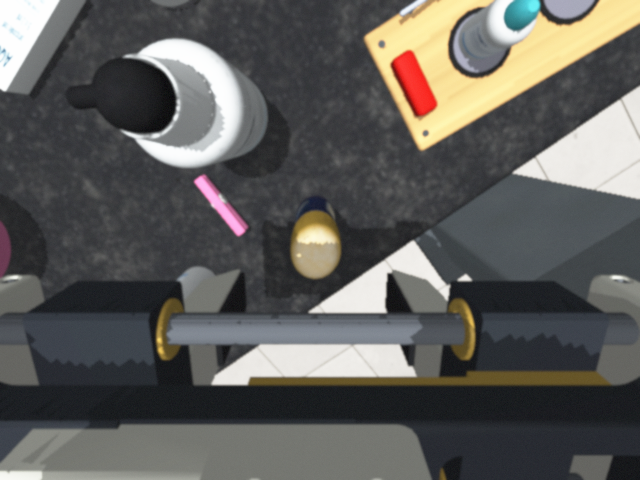

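Gold cap top spans rows ~208–279 around column 316, so it's centred between the fingers. Teal stands on disc_1 at about (480,45).

```bash
python3 -m pendant '{"dp":[[0,0,0.04],[0,0,0.09],[0,0,0.115],[0,0,0.124],[0,0,0.124]],"rotation":[[0,0,0],[0,0,0],[0,0,0],[0,0,0],[0,0,0]]}';python3 -m pendant '{"dp":[[0,0,0],[0,0,0],[0,0,0],[0,0,0],[0,0,0]],"rotation":[[0,0,0],[0,0,0],[0,0,0],[0,0,0],[0,0,0]]}' 0.020; python3 -m pendant '{"dp":[[0,0,-0.03],[0,0,-0.08],[0,0,-0.13],[0,0,-0.18],[0,0,-0.18]],"rotation":[[0,0,0],[0,0,0],[0,0,0],[0,0,0],[0,0,0]]}'
python3 - <<'E'
from h import *
to(466.2,14.5,216,-.107)
E
```

```text
time: 11.15
tool_pos: [439.0, 280.3, 35.8]
tcp_rot: [3.141, -0.0, -0.647]
contact_force: [-0.2, -0.1, -0.1]
grip_width: 70.1
finger_force: 0.0
time: 11.78
tool_pos: [438.7, 280.5, 35.9]
tcp_rot: [-3.141, -0.0, -0.646]
contact_force: [-0.6, -2.0, 2.2]
grip_width: 33.5
finger_force: 30.0
time: 12.4
tool_pos: [440.5, 281.4, 219.6]
tcp_rot: [-3.134, -0.004, -0.646]
contact_force: [0.2, 0.3, -2.2]
grip_width: 33.6
finger_force: 30.0
to (466.2, 14.5, 216, -0.107) dp [0.1812 0.1976 0.0029] rot [-0.006 -0.006 -0.539] now [440.5 281.4 219.6] [-3.134 -0.004 -0.646]
```

```bash
python3 -m pendant '{"dp":[[0.015,0.017,0],[0.050,0.055,0],[0.085,0.093,0],[0.120,0.131,0],[0.150,0.164,0],[0.172,0.188,0],[0.181,0.198,0],[0.181,0.198,0]],"rotation":[[0,0,-0.06],[0,0,-0.16],[0,0,-0.26],[0,0,-0.36],[0,0,-0.46],[0,0,-0.52],[0,0,-0.539],[0,0,-0.539]]}'; python3 -m pendant '{"dp":[[0,0,0],[0,0,0]],"rotation":[[0,0,0],[0,0,0]]}'
python3 - <<'E'
from h import *
c,o=wrist("w7"); to(466.2,14.5,47,-.107)
k=dict(vfov=c["vfov"],cx=c["cx"],cy=c["cy"],P=np.asarray(c["T_tool_cam"]))
for v in (210,220,230,240,250): print(v,atz(k,(318,v),36)[0])
# teal base check
print("disc1",proj(c,(474,89.3,10)),"teal body-top if centred",proj(c,(474,89.3,68)))
cv2.imwrite("pics/w7c.png",cv2.resize(c["pixels"][90:290,170:430,::-1],None,fx=3,fy=3,interpolation=cv2.INTER_CUBIC))
E
```

```text
time: 13.4
tool_pos: [463.3, 12.8, 214.5]
tcp_rot: [-3.142, 0.002, -0.109]
contact_force: [-0.4, -0.6, -1.0]
grip_width: 33.3
finger_force: 30.0
time: 13.65
tool_pos: [463.7, 14.2, 215.4]
tcp_rot: [-3.142, 0.001, -0.106]
contact_force: [0.5, -0.1, -1.1]
grip_width: 33.5
finger_force: 30.0
to (466.2, 14.5, 47, -0.107) dp [ 0.0024 -0.0006  0.1685] rot [-0.     0.     0.001] now [463.8  14.1 215.5] [-3.142  0.    -0.106]
210 31.28041840861318
220 25.39632298640791
230 19.41506306368722
240 13.334211876973157
250 7.151261170451249
disc1 [244.81786404 202.75291568] teal body-top if centred [232.23411815 215.17012051]
```

View pics/w7c.png

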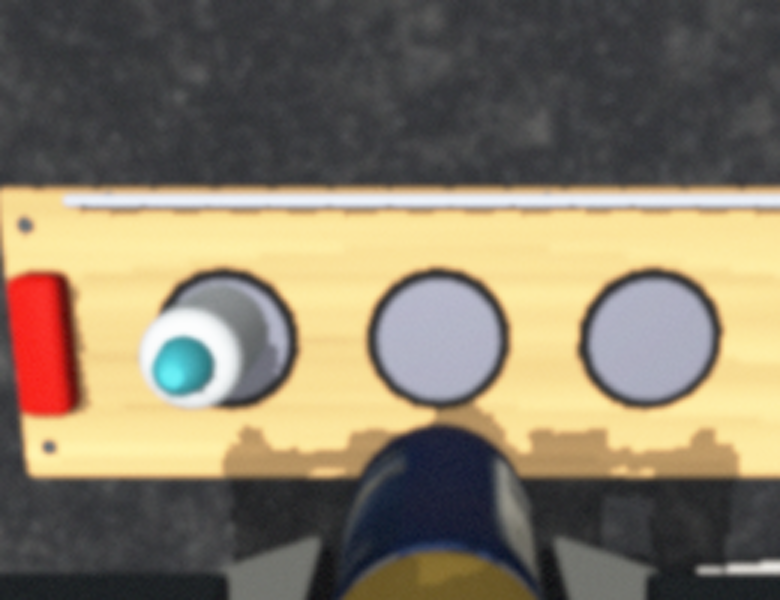

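Teal stands about 4 mm toward +x of disc_1's centre, which is fine. Gold hangs upright at column 317, in line with disc_2 at (316,203).

```bash
python3 -m pendant '{"dp":[[0.002,0,0.03],[0.002,0,0.08],[0.002,0,0.12],[0.002,0,0.15],[0.002,0,0.162],[0.002,0,0.167],[0.002,0,0.169],[0.002,0,0.169]],"rotation":[[0,0,0],[0,0,0],[0,0,0],[0,0,0],[0,0,0],[0,0,0],[0,0,0],[0,0,0]]}';python3 -m pendant '{"dp":[[0,0,0],[0,0,0],[0,0,0],[0,0,0]],"rotation":[[0,0,0],[0,0,0],[0,0,0],[0,0,0]]}' 0.050;python3 -m pendant '{"dp":[[0,0,-0.03],[0,0,-0.08],[0,0,-0.13],[0,0,-0.17],[0,0,-0.17]],"rotation":[[0,0,0],[0,0,0],[0,0,0],[0,0,0],[0,0,0]]}'
python3 - <<'E'
from h import *
to(452,409.5,216,0.4)
to(452,409.5,216,-0.107)
E
```

```text
time: 14.7
tool_pos: [466.5, 13.2, 47.5]
tcp_rot: [3.141, -0.002, -0.107]
contact_force: [0.8, 1.1, -0.9]
grip_width: 33.6
finger_force: 30.0
time: 15.2
tool_pos: [466.0, 13.2, 46.8]
tcp_rot: [3.142, -0.0, -0.107]
contact_force: [-0.0, -0.3, -0.2]
grip_width: 50.2
finger_force: 0.0
time: 15.82
tool_pos: [467.6, 13.0, 219.7]
tcp_rot: [3.141, -0.007, -0.107]
contact_force: [0.5, 0.1, 0.6]
grip_width: 49.8
finger_force: 0.0
to (452, 409.5, 216, 0.4) dp [-0.0579 -0.3926  0.0032] rot [ 0.002 -0.007 -0.507] now [467.6  13.  219.7] [ 3.141 -0.007 -0.107]
to (452, 409.5, 216, -0.107) dp [-0.0579 -0.3926  0.0032] rot [ 0.    -0.007 -0.   ] now [467.6  13.  219.7] [ 3.141 -0.007 -0.107]
```

```bash
python3 -m pendant '{"dp":[[-0.006,-0.040,0],[-0.014,-0.095,0],[-0.022,-0.150,0],[-0.030,-0.205,0],[-0.038,-0.260,0.01],[-0.046,-0.315,0.03],[-0.054,-0.365,0.05],[-0.058,-0.393,0.055]],"rotation":[[0,0,0],[0,0,0],[0,0,0],[0,0,0],[0,0,0],[0,0,0],[0,0,0],[0,0,0]]}' 0.07;python3 -m pendant '{"dp":[[0,0,0],[0,0,0]],"rotation":[[0,0,0],[0,0,0]]}'
python3 - <<'E'
from h import *
c,o=wrist("w8"); u,b=blob(c,100,130,100,(120,300,260,380)); print(u,b,[atz(c,u,z).round(1) for z in (112,118,124)]); to(452,409.5,46,-.107)
cv2.imwrite("pics/w8c.png",cv2.resize(c["pixels"][100:300,190:450,::-1],None,fx=3,fy=3,interpolation=cv2.INTER_CUBIC))
E
```

```text
time: 16.82
tool_pos: [448.3, 411.7, 158.1]
tcp_rot: [3.138, 0.004, -0.105]
contact_force: [1.3, -0.2, -0.4]
grip_width: 69.8
finger_force: 0.0
time: 17.08
tool_pos: [450.1, 409.2, 160.8]
tcp_rot: [3.14, 0.001, -0.107]
contact_force: [0.0, -0.3, 0.4]
grip_width: 69.8
finger_force: 0.0
(310.1605401350338, 250.83545886471614) (298, 234, 25, 36) [array([452.6, 412.8, 112. ]), array([454.7, 412.5, 118. ]), array([456.7, 412.2, 124. ])]
to (452, 409.5, 46, -0.107) dp [ 0.0016 -0.0008  0.1153] rot [ 0.001  0.001 -0.001] now [450.4 409.  161.3] [ 3.141e+00  1.000e-03 -1.080e-01]
```

View pics/w8c.png

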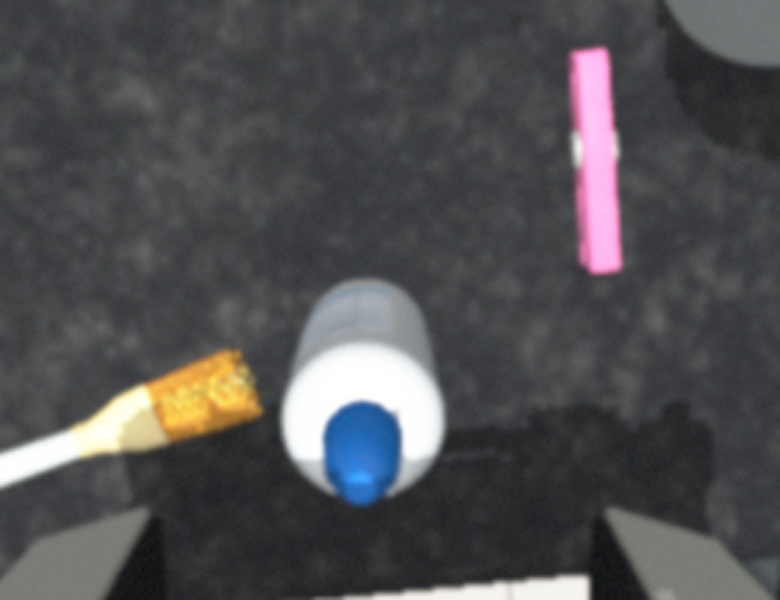

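The blue bottle shows its label's right edge at crop (390,310), just right of its front. Together with the scene view, that puts the label centre, and so the square's axes, near 45°. I'll turn the gripper to yaw ≈ 0.82 before gripping.

```bash
python3 -m pendant '{"dp":[[0.002,-0.003,0],[0.002,-0.003,0],[0.002,-0.003,0],[0.002,-0.003,0],[0.002,-0.003,0],[0.002,-0.003,0],[0.002,-0.003,0]],"rotation":[[0,0,-0.16],[0,0,-0.32],[0,0,-0.48],[0,0,-0.64],[0,0,-0.8],[0,0,-0.927],[0,0,-0.927]]}'; python3 -m pendant '{"dp":[[0,0,0.04],[0,0,0.08],[0,0,0.105],[0,0,0.115],[0,0,0.115]],"rotation":[[0,0,0],[0,0,0],[0,0,0],[0,0,0],[0,0,0]]}';python3 -m pendant '{"dp":[[0,0,0],[0,0,0],[0,0,0],[0,0,0],[0,0,0]],"rotation":[[0,0,0],[0,0,0],[0,0,0],[0,0,0],[0,0,0]]}' 0.020
```

```text
time: 18.0
tool_pos: [453.1, 411.8, 162.1]
tcp_rot: [3.141, -0.0, 0.817]
contact_force: [-0.3, -0.5, 0.4]
grip_width: 70.2
finger_force: 0.0
time: 18.62
tool_pos: [452.8, 412.6, 46.7]
tcp_rot: [3.142, 0.0, 0.818]
contact_force: [-0.1, -0.2, 1.2]
grip_width: 69.9
finger_force: 0.0
time: 19.25
tool_pos: [452.7, 413.0, 46.9]
tcp_rot: [3.141, -0.0, 0.82]
contact_force: [-0.4, -1.1, 1.3]
grip_width: 32.5
finger_force: 29.6
```

```bash
python3 -m pendant '{"dp":[[0,0,-0.02],[0,0,-0.06],[0,0,-0.11],[0,0,-0.16],[0,0,-0.18],[0,0,-0.18]],"rotation":[[0,0,0],[0,0,0],[0,0,0],[0,0,0],[0,0,0],[0,0,0]]}'
python3 - <<'E'
from h import *
to(458.3,-60,226,-.107)
E
```

```text
time: 20.0
tool_pos: [453.2, 413.4, 228.3]
tcp_rot: [3.141, -0.003, 0.82]
contact_force: [0.3, 0.2, -1.2]
grip_width: 32.3
finger_force: 29.6
to (458.3, -60, 226, -0.107) dp [-0.3425  0.3268  0.0014] rot [-0.001 -0.004  0.927] now [453.2 413.4 228.3] [ 3.141e+00 -3.000e-03  8.200e-01]
```

```bash
python3 -m pendant '{"dp":[[-0.021,0.020,0],[-0.062,0.059,0],[-0.103,0.098,0],[-0.144,0.137,0],[-0.185,0.176,0]],"rotation":[[0,0,-0.0],[0,0,0.18],[0,0,0.36],[0,0,0.54],[0,0,0.72]]}'
python3 - <<'E'
from h import *
to(458.3,-60,226,-.107)
E
```

```text
time: 20.62
tool_pos: [454.0, 155.7, 224.9]
tcp_rot: [3.141, 0.003, 0.094]
contact_force: [1.6, 0.3, -0.5]
grip_width: 32.3
finger_force: 29.6
to (458.3, -60, 226, -0.107) dp [-0.016   0.2152 -0.0009] rot [0.001 0.003 0.201] now [454.  155.7 224.9] [3.141e+00 3.000e-03 9.400e-02]
```

```bash
python3 -m pendant '{"dp":[[-0.004,0.050,0],[-0.008,0.105,0],[-0.012,0.155,0],[-0.015,0.195,0],[-0.016,0.215,0],[-0.016,0.215,0],[-0.016,0.215,0],[-0.016,0.215,0]],"rotation":[[0,0,0.05],[0,0,0.1],[0,0,0.15],[0,0,0.2],[0,0,0.203],[0,0,0.203],[0,0,0.203],[0,0,0.203]]}'
python3 - <<'E'
from h import *
c,o=wrist("w9"); to(458.3,-60,56,-.107)
for n,p in dict(disc3=(458.3,-60,10),disc2=(466.2,14.5,10),goldtop=(466.2,14.5,116),disc4=(450.2,-134.5,10)).items(): print(n,proj(c,p))
k=dict(vfov=c["vfov"],cx=c["cx"],cy=c["cy"],P=np.asarray(c["T_tool_cam"]))
for v in (210,220,230,240,250): print(v,atz(k,(317,v),46)[0])
cv2.imwrite("pics/w9c.png",cv2.resize(c["pixels"][100:300,170:430,::-1],None,fx=3,fy=3,interpolation=cv2.INTER_CUBIC))
E
```

```text
time: 21.62
tool_pos: [460.3, -56.9, 226.4]
tcp_rot: [-3.141, 0.001, -0.102]
contact_force: [0.2, -0.3, -0.2]
grip_width: 32.3
finger_force: 29.6
to (458.3, -60, 56, -0.107) dp [-0.0018  0.0032  0.1705] rot [-0.     0.     0.005] now [460.4 -57.  226.5] [-3.142  0.    -0.102]
disc3 [319.07743804 204.3403693 ]
disc2 [250.73465697 204.11433557]
goldtop [227.02871882 230.12807964]
disc4 [387.44253993 204.74496981]
210 29.111201225525946
220 22.924865704872254
230 16.636376520572703
240 10.24318234475539
250 3.7426461757485043
```

View pics/w9c.png

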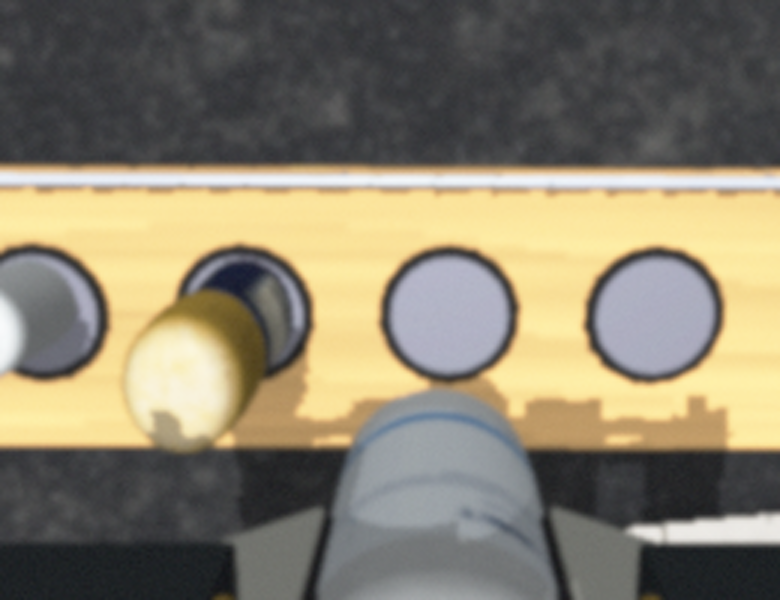

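Gold is centred on disc_2. Blue hangs upright over disc_3, whose centre is at w9 (320,205).

```bash
python3 -m pendant '{"dp":[[-0.002,0.003,0.03],[-0.002,0.003,0.08],[-0.002,0.003,0.12],[-0.002,0.003,0.15],[-0.002,0.003,0.162],[-0.002,0.003,0.167],[-0.002,0.003,0.169],[-0.002,0.003,0.169]],"rotation":[[0,0,0.005],[0,0,0.005],[0,0,0.005],[0,0,0.005],[0,0,0.005],[0,0,0.005],[0,0,0.005],[0,0,0.005]]}';python3 -m pendant '{"dp":[[0,0,0],[0,0,0],[0,0,0],[0,0,0]],"rotation":[[0,0,0],[0,0,0],[0,0,0],[0,0,0]]}' 0.050;python3 -m pendant '{"dp":[[0,0,-0.03],[0,0,-0.08],[0,0,-0.13],[0,0,-0.18],[0,0,-0.2],[0,0,-0.2]],"rotation":[[0,0,0],[0,0,0],[0,0,0],[0,0,0],[0,0,0],[0,0,0]]}'
python3 - <<'E'
from h import *
to(554,285.5,256,-0.107)
E
```

```text
time: 22.68
tool_pos: [458.8, -60.8, 58.4]
tcp_rot: [3.141, -0.002, -0.108]
contact_force: [-0.2, -0.5, -0.6]
grip_width: 32.6
finger_force: 29.6
time: 23.18
tool_pos: [458.2, -60.7, 57.7]
tcp_rot: [3.142, -0.0, -0.108]
contact_force: [-0.3, 0.1, 1.3]
grip_width: 49.9
finger_force: 0.0
time: 23.92
tool_pos: [458.9, -60.9, 259.0]
tcp_rot: [3.141, -0.003, -0.108]
contact_force: [-0.3, 0.9, 0.0]
grip_width: 50.4
finger_force: 0.0
to (554, 285.5, 256, -0.107) dp [ 0.0572 -0.3546  0.0029] rot [ 0.001 -0.003 -0.001] now [458.9 -60.9 259. ] [ 3.141e+00 -3.000e-03 -1.080e-01]
```

```bash
python3 -m pendant '{"dp":[[0.006,-0.035,0],[0.015,-0.090,0],[0.024,-0.145,0],[0.033,-0.200,0],[0.042,-0.255,0],[0.050,-0.310,0],[0.055,-0.345,0],[0.057,-0.355,0]],"rotation":[[0,0,-0.05],[0,0,-0.1],[0,0,-0.16],[0,0,-0.22],[0,0,-0.28],[0,0,-0.34],[0,0,-0.408],[0,0,-0.408]]}' 0.0915;python3 -m pendant '{"dp":[[0,0,0],[0,0,0]],"rotation":[[0,0,0],[0,0,0]]}'
python3 - <<'E'
from h import *
c,o=wrist("w10"); to(554,285.5,124,.3)
for z in (121,180): print(proj(c,(554,285.5,z)))
t=pickle.load(open("pics/top.pkl","rb")); print(atz(t,(370,197),0),atz(t,(362,190),0))
cv2.imwrite("pics/w10s.png",c["pixels"][:,:,::-1])
E
```

```text
time: 24.92
tool_pos: [552.6, 287.8, 255.0]
tcp_rot: [3.141, 0.004, 0.302]
contact_force: [-0.3, -0.1, -0.5]
grip_width: 91.5
finger_force: 0.0
time: 25.18
tool_pos: [553.1, 284.7, 257.4]
tcp_rot: [3.141, 0.001, 0.298]
contact_force: [-0.3, -0.6, 0.3]
grip_width: 91.5
finger_force: 0.0
to (554, 285.5, 124, 0.3) dp [ 0.0011 -0.0006  0.1337] rot [ 0.     0.    -0.002] now [553.2 284.7 257.7] [3.141 0.    0.298]
[315.89593986 219.7105388 ]
[316.02207713 239.66234184]
[650.89924386 173.38221699   0.        ] [668.5176341  195.57915497   0.        ]
```

View pics/w10s.png

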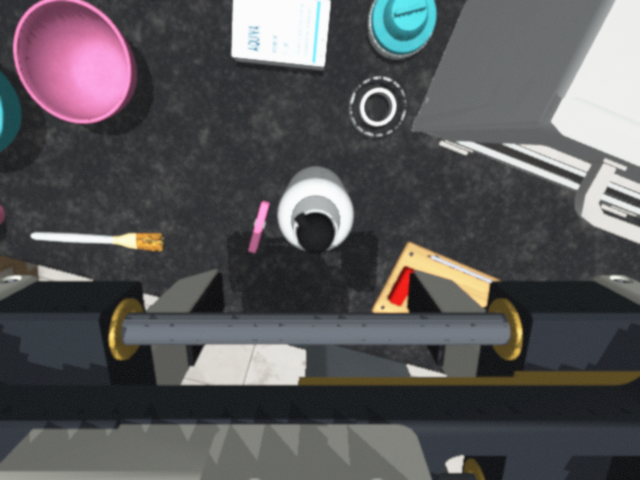

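The pump's dome is at w10 (315,231) and its body ring at (316,213). It's laterally centred and roughly 2–3 mm forward, so I'm descending with that correction.

```bash
python3 -m pendant '{"dp":[[0.003,0,0.03],[0.003,0,0.07],[0.003,0,0.10],[0.003,0,0.12],[0.003,0,0.13],[0.003,0,0.133],[0.003,0,0.133]],"rotation":[[0,0,0],[0,0,0],[0,0,0],[0,0,0],[0,0,0],[0,0,0],[0,0,0]]}';python3 -m pendant '{"dp":[[0,0,0],[0,0,0],[0,0,0],[0,0,0],[0,0,0],[0,0,0]],"rotation":[[0,0,0],[0,0,0],[0,0,0],[0,0,0],[0,0,0],[0,0,0]]}' 0.030
```

```text
time: 26.1
tool_pos: [556.5, 286.9, 125.5]
tcp_rot: [3.142, -0.001, 0.299]
contact_force: [0.5, 0.6, 0.4]
grip_width: 91.6
finger_force: 0.0
time: 26.85
tool_pos: [556.2, 286.8, 124.7]
tcp_rot: [3.141, -0.0, 0.3]
contact_force: [0.1, -0.9, 0.9]
grip_width: 40.4
finger_force: 30.0
```

```bash
python3 -m pendant '{"dp":[[0,0,-0.01],[0,0,-0.03],[0,0,-0.06],[0,0,-0.10],[0,0,-0.14],[0,0,-0.175],[0,0,-0.195],[0,0,-0.2]],"rotation":[[0,0,0],[0,0,0],[0,0,0],[0,0,0],[0,0,0],[0,0,0],[0,0,0],[0,0,0]]}'
python3 - <<'E'
from h import *
c,o=wrist("w11"); to(450.2,-134.5,325,-.107)
k=dict(vfov=c["vfov"],cx=c["cx"],cy=c["cy"],P=np.asarray(c["T_tool_cam"]))
g=c["pixels"].max(2).astype(int)
print([ (v,g[v,317]) for v in range(100,290,6)])
for v in (150,180,210): print(g[v,250:385:6])
for e in (0,3,6,12,17): print(e,proj(k,(34.5+e,0,124)),proj(k,(34.5+e,0,4)))
print(o["contact_force"])
E
```

```text
time: 27.85
tool_pos: [556.2, 287.1, 326.2]
tcp_rot: [-3.141, -0.002, 0.3]
contact_force: [0.1, -0.8, -3.9]
grip_width: 40.9
finger_force: 30.0
to (450.2, -134.5, 325, -0.107) dp [-2.257e-01  3.714e-01  3.000e-04] rot [-0.    -0.001  0.407] now [556.1 287.  325.6] [-3.142e+00 -1.000e-03  3.000e-01]
[(100, np.int64(55)), (106, np.int64(56)), (112, np.int64(60)), (118, np.int64(61)), (124, np.int64(65)), (130, np.int64(68)), (136, np.int64(65)), (142, np.int64(55)), (148, np.int64(57)), (154, np.int64(57)), (160, np.int64(58)), (166, np.int64(58)), (172, np.int64(62)), (178, np.int64(52)), (184, np.int64(71)), (190, np.int64(131)), (196, np.int64(137)), (202, np.int64(140)), (208, np.int64(141)), (214, np.int64(142)), (220, np.int64(219)), (226, np.int64(243)), (232, np.int64(252)), (238, np.int64(252)), (244, np.int64(252)), (250, np.int64(164)), (256, np.int64(184)), (262, np.int64(184)), (268, np.int64(184)), (274, np.int64(161)), (280, np.int64(133)), (286, np.int64(130))]
[50 60 59 55 66 59 55 58 56 56 60 55 57 65 62 63 62 72 68 60 59 63 66]
[56 58 55 56 65 67 56 53 61 57 54 53 61 59 73 71 61 59 55 60 54 60 58]
[ 61  62  61 251  95 117 129 132 132 138 136 140 139 139 139 138 137 126
  59  56  56  59  55]
0 [316.61654135 183.53182146] [317.362147   218.27253936]
3 [316.61789947 179.82667928] [317.36816019 212.17226277]
6 [316.61926561 176.09967356] [317.37423358 206.01091357]
12 [316.6220222  168.57929276] [317.38656462 193.50129167]
17 [316.62434449 162.24376945] [317.39703262 182.88169116]
[ 0.14676952 -0.83980276 -3.91814931]
```

```bash
python3 -m pendant '{"dp":[[-0.009,0.015,0],[-0.027,0.045,0],[-0.050,0.082,0],[-0.074,0.123,0],[-0.099,0.163,0],[-0.124,0.204,0],[-0.147,0.241,0],[-0.160,0.263,0]],"rotation":[[0,0,0.02],[0,0,0.06],[0,0,0.12],[0,0,0.18],[0,0,0.24],[0,0,0.30],[0,0,0.35],[0,0,0.407]]}'
python3 - <<'E'
from h import *
to(450.2,-134.5,325,-.107)
E
```

```text
time: 28.9
tool_pos: [479.6, -13.2, 323.5]
tcp_rot: [3.141, 0.003, -0.111]
contact_force: [-0.4, 0.8, -4.0]
grip_width: 40.5
finger_force: 30.0
to (450.2, -134.5, 325, -0.107) dp [-0.0158  0.1238 -0.0014] rot [ 0.     0.003 -0.004] now [479.6 -13.2 323.5] [ 3.141e+00  3.000e-03 -1.110e-01]
```

```bash
python3 -m pendant '{"dp":[[-0.003,0.025,0],[-0.008,0.065,0],[-0.012,0.100,0],[-0.015,0.118,0],[-0.016,0.124,0],[-0.016,0.124,0],[-0.016,0.124,0],[-0.016,0.124,0]],"rotation":[[0,0,0],[0,0,0],[0,0,0],[0,0,0],[0,0,0],[0,0,0],[0,0,0],[0,0,0]]}'
python3 - <<'E'
from h import *
c,o=wrist("w12"); to(450.2,-134.5,135,-.107)
h=cv2.cvtColor(c["pixels"],cv2.COLOR_RGB2HSV)
print("disc3/4 exp",proj(c,(458.3,-60,10)),proj(c,(450.2,-134.5,10)))
u,b=blob(c,100,130,100,(120,300,150,290)); print("blue cap",u,b,"exp",proj(c,(458.3,-60,130)))
g=c["pixels"].max(2).astype(int); print(g[205,255:385:6])
E
```

```text
time: 29.9
tool_pos: [451.9, -132.4, 324.6]
tcp_rot: [-3.141, 0.0, -0.106]
contact_force: [0.2, -0.1, -3.5]
grip_width: 40.4
finger_force: 30.0
to (450.2, -134.5, 135, -0.107) dp [-0.0015  0.0021  0.1897] rot [-0.    -0.     0.001] now [ 451.9 -132.6  324.7] [-3.142 -0.    -0.106]
disc3/4 exp [262.86221157 189.98596596] [317.65160298 190.07740437]
blue cap (247.96524064171123, 206.57219251336898) (240, 199, 17, 16) exp [245.94298247 208.22749363]
[119 252 190  92 189 137 143 146 148 148 149 146 146 143 142 134 174 220
 254 249  73  69]
```

```bash
python3 -m pendant '{"dp":[[-0.001,0.002,0.02],[-0.001,0.002,0.06],[-0.001,0.002,0.10],[-0.001,0.002,0.135],[-0.001,0.002,0.16],[-0.001,0.002,0.175],[-0.001,0.002,0.182],[-0.001,0.002,0.186]],"rotation":[[0,0,0],[0,0,0],[0,0,0],[0,0,0],[0,0,0],[0,0,0],[0,0,0],[0,0,0]]}'; python3 -m pendant '{"dp":[[0,0,0.002],[0,0,0.003],[0,0,0.003],[0,0,0.003]],"rotation":[[0,0,0],[0,0,0],[0,0,0],[0,0,0]]}'
```

```text
time: 30.95
tool_pos: [450.8, -135.0, 138.8]
tcp_rot: [3.141, -0.0, -0.107]
contact_force: [0.2, 0.9, -3.6]
grip_width: 40.3
finger_force: 30.0
time: 31.45
tool_pos: [450.6, -135.1, 135.9]
tcp_rot: [3.141, -0.0, -0.107]
contact_force: [0.2, -0.2, -4.0]
grip_width: 40.6
finger_force: 30.0
```

```bash
python3 -m pendant '{"dp":[[0,0,0.001],[0,0,0.0015],[0,0,0.0015]],"rotation":[[0,0,0],[0,0,0],[0,0,0]]}';  python3 -m pendant '{"dp":[[0,0,0],[0,0,0],[0,0,0],[0,0,0]],"rotation":[[0,0,0],[0,0,0],[0,0,0],[0,0,0]]}' 0.062; python3 -m pendant '{"dp":[[0,0,-0.02],[0,0,-0.06],[0,0,-0.1],[0,0,-0.15],[0,0,-0.2],[0,0,-0.2],[0,0,-0.2],[0,0,-0.2]],"rotation":[[0,0,0],[0,0,0],[0,0,0],[0,0,0],[0,0,0],[0,0,0],[0,0,0],[0,0,0]]}'
python3 - <<'E'
from h import *
from plant import vision
c,o=wrist("w13"); t=vision.capture("top"); s=vision.capture("scene"); pickle.dump((t,s),open("pics/fin.pkl","wb"))
h=cv2.cvtColor(c["pixels"],cv2.COLOR_RGB2HSV)
D=dict(teal=(474,89.3),gold=(466.2,14.5),blue=(458.3,-60),pump=(450.2,-134.5))
for n,z in dict(teal=78,gold=116,blue=120,pump=185).items(): print(n,"exp wrist",proj(c,(*D[n],z)).round(1),"top",proj(t,(*D[n],z)).round(1),"scene",proj(s,(*D[n],z)).round(1))
print("wrist: teal",blob(c,80,98,80,(120,300,100,250)),"blue",blob(c,100,130,100,(120,300,200,330)))
def pr(f,*a):
    try: return f(*a)
    except Exception as e: return e
print("top teal",pr(blob,t,80,98,80,(230,300,380,430)),"blue",pr(blob,t,100,125,110,(230,310,440,490)))
print("scene teal",pr(blob,s,80,98,80,(170,240,320,390)),"blue",pr(blob,s,100,125,110,(120,230,360,420)))
for nm,cc in (("w",c),("t",t)):
    g=cc["pixels"].max(2); u=proj(cc,(*D["pump"],150)).round().astype(int)
    m=np.zeros((480,640),np.uint8); r=80 if nm=="w" else 25
    m[u[1]-r:u[1]+r,u[0]-r:u[0]+r]=1; m=((g<45)&(m>0)).astype(np.uint8)
    x=max(cv2.findContours(m,0,1)[0],key=cv2.contourArea); print(nm,"pump dome",cv2.boundingRect(x),cv2.contourArea(x))
cv2.imwrite("pics/fin_t.png",t["pixels"][:,:,::-1])
E
```

```text
time: 31.82
tool_pos: [450.7, -135.2, 134.5]
tcp_rot: [3.141, -0.001, -0.107]
contact_force: [-0.3, -0.1, 0.2]
grip_width: 40.6
finger_force: 30.0
time: 32.33
tool_pos: [450.6, -135.0, 134.2]
tcp_rot: [3.141, -0.0, -0.107]
contact_force: [0.1, -0.6, -0.5]
grip_width: 62.1
finger_force: 0.0
time: 33.33
tool_pos: [450.0, -134.8, 332.8]
tcp_rot: [-3.141, 0.003, -0.107]
contact_force: [0.1, -0.3, 0.3]
grip_width: 61.9
finger_force: 0.0
teal exp wrist [128.8 196.4] top [404.6 260.4] scene [357.1 198.9]
gold exp wrist [179.3 202.3] top [440.3 263.6] scene [370.7 176.9]
blue exp wrist [246.9 202.8] top [473.7 269.4] scene [382.9 166. ]
pump exp wrist [316.  216.9] top [519.4 271.3] scene [396.2 137.6]
wrist: teal ((130.07608695652175, 191.9673913043478), (123, 186, 15, 13)) blue ((247.2668566001899, 203.0), (239, 195, 17, 16))
top teal ((404.3819444444444, 259.0), (401, 256, 7, 7)) blue ((474.2993197278911, 269.0408163265306), (470, 267, 9, 7))
scene teal ((355.26041666666663, 198.63541666666666), (353, 196, 5, 6)) blue ((383.0833333333333, 164.9375), (382, 161, 4, 9))
w pump dome (266, 229, 113, 21) 911.0
t pump dome (518, 278, 4, 2) 0.0
```

Teal and blue caps match the expected pixels within about 1–4 px in all three cameras. One numeric check is left, on the pump and gold.

Run:
```python
from h import *
c=pickle.load(open("pics/w13.pkl","rb")); t,s=pickle.load(open("pics/fin.pkl","rb"))
for nm,cc in (("wrist",c),("top",t),("scene",s)):
    px=cc["pixels"]; hs=cv2.cvtColor(px,cv2.COLOR_RGB2HSV)
    for n,p,R in (("pump shoulder",(450.2,-134.5,131),34.5),("gold top",(466.2,14.5,116),18)):
        u=proj(cc,p); f=cam(cc)[0]; r=int(1.6*R*f/np.linalg.norm(cam(cc)[3][:3,3]-p)); x,y=u.round().astype(int)
        w=np.zeros((480,640),bool); w[max(y-r,0):y+r,x-r:x+r]=1
        m=(w&(hs[...,1]<40)&(hs[...,2]>190)) if n[0]=="p" else (w&(hs[...,2]>150)&(hs[...,1]<150)&(hs[...,0]<40)&(hs[...,1]>20))
        cs=cv2.findContours(m.astype(np.uint8),0,1)[0]
        if cs: k=max(cs,key=cv2.contourArea); print(nm,n,"exp",u.round(1),"circle",np.round(cv2.minEnclosingCircle(k)[0],1),round(cv2.minEnclosingCircle(k)[1],1),"bbox",cv2.boundingRect(k),"r exp",r/1.6)
```

```text
wrist pump shoulder exp [316.  204.9] circle [316.3 202.8] 31.3 bbox (286, 173, 62, 60) r exp 32.5
wrist gold top exp [179.3 202.3] circle [178.5 204.6] 29.8 bbox (155, 178, 48, 46) r exp 15.0
top pump shoulder exp [508.9 275. ] circle [509.  279.5] 17.9 bbox (495, 262, 27, 34) r exp 13.75
top gold top exp [440.3 263.6] circle [438.5 264. ] 15.2 bbox (428, 252, 24, 24) r exp 7.5
scene pump shoulder exp [394.5 153.7] circle [394.8 155. ] 16.0 bbox (379, 150, 32, 15) r exp 10.0
scene gold top exp [370.7 176.9] circle [370.5 178.5] 5.7 bbox (365, 175, 12, 8) r exp 5.625
```

The pump is within about 2 mm of its disc's centre. The arm is clear of everything, so I'm handing in.

```bash
python3 -c "
from plant import workorder
print(workorder.close_job())"
```

```text
the job is handed in; nothing more can be done
None
```

The teal-, gold-, blue-capped and black-topped bottles stand upright on discs 1 to 4, red block to white, each within about 5 mm of its disc's centre by my camera checks; the job was handed in at about 34 s, and no verdict was returned.

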